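Pack the cold slab and top jar, then hold the contact thermometer on its lid

ROBOT

A 6-joint arm with a two-finger parallel gripper is mounted at the origin on a cart in front of the work surface, level with it; the furniture and walls round the work are solid. World frame = base frame: x ahead of the robot, y to its left, z up, the work surface at z = 0. Lengths are in m, angles in rad, forces in N, time in s.
With the tool pointing down it reaches from about 0.25 to 0.8 m from the base axis. Payload 8.5 kg.
Tool frame: the origin (TCP) lies at the very end of the fingers, on their centre line; the grasp point (between the pads) lies 19 mm behind it; z points along the fingers, y is the line along which they close (so a half turn about z gives the same grasp; the last joint's range is limited). The gripper opens to 85 mm and grips with 20 to 120 N. Pads are 22 mm wide; open, the fingers measure 114 mm over their backs; the gripper's body (76 mm by 85 mm) begins 54 mm behind the grasp point. The pads swing forward as they close: fully open they stand 13 mm farther back than shut.
Start: joints at [-1.279, 0.238, -0.013, 1.319, 0, 1.571], TCP at [0.151, -0.503, 0.231] pointing down, gripper open.
Joint ranges: [-2.66, 2.66], [-1.03, 1.9], [-1.14, 1.46], [-1.82, 2.27], [-1.45, 1.34], [-3.14, 3.14]. Speed limits (rad/s): [2.22, 2.22, 2.79, 3.14, 3.14, 3.14].

INTERFACE

Orientations are given as a unit quaternion [w, x, y, z].
In Python, from workcell import bot gives the robot as it stands.
- The arm moves only by the shell command python3 nudge.py FILE [FORCE], which reads ROWS from the file FILE. ROWS is a JSON list that holds a single list of rows (three levels of brackets), with 1 to 10 rows, each of 7 numbers: the finger opening in m, then dx, dy, dz in m, then a rotation vector rx, ry, rz in rad; each row shifts and turns the commanded pose from where the row before left it, along the tool's axes as they then stand; what a row does not reach is not made up. A row lasts 1/10 s, in which the tool goes at most 0.05 m and 0.15 rad, less where a joint would pass 70% of its speed; a pose out of reach is approached as far as the arm can. The fingers move at their own pace and stop on an object; FORCE is the grip in N (left out, the last holds). Time passes only in rows, so rows that do not move let the fingers close. It prints the time, the measured TCP pose, the force, the opening and the grip force at its end. Input that does not fit is refused with a message, and nothing moves.
- bot.state(): the state, without advancing time (a new reading comes with each control period).
- bot.get_image(name): name is "scene" or "top" or "wrist"; returns (picture, depth): 400x640x3 uint8, red, green, blue; 400x640 float32, m along the optical axis (not along the pixel's ray), 0 where there is no reading.
- bot.get_calibration(name): a dict with "K" (3x3 intrinsics, pixels), "k1" (the pictures are not rectified: a ray, as slopes to the right and down, at radius r is drawn at 1 + k1 r^2 times it, then the intrinsics apply), "rvec" (rotation vector, rad) and "tvec" (3), from world to camera coordinates, as OpenCV has them; the wrist camera has in their place "hand_eye" (4x4, takes a point from camera to tool coordinates, whose origin is the TCP and whose axes are the flange's). Camera axes: x right, y down, z forward; pixel columns grow to the right and rows downward; lengths in m; the calibration is good to about 2 mm. A picture is of the moment at which its call begins: read the wrist's pose just before it. get_calibration takes no time and is no camera call.
- bot.finish_job(): hands the job in; it is judged then, once.
The state is a dict: "time": time; "qpos": joint angles; "qvel": joint speeds; "effort": joint torques, N m; "position": TCP position; "tool_rot": TCP orientation; "wrist_force": force on the tool from outside, world axes, zero at the start; "torque": the same for the moment, N m; "grip_width": finger opening in m; "gripper_force": force on a finger pad.
Only numpy, scipy, OpenCV 4.12 (cv2) and the standard library are available. Lean on these libraries where they do the work, as an engineer would, in place of code of your own. Each camera call takes 0.05 s, during which the arm holds its last target. There are 200 camera calls.

TASK

Finish packing this chilled order: lay the cold slab flat on the two small jars in the plywood carrier, down between its high ends, and stand the third small jar upright on the middle of the slab. Then draw the contact thermometer out of its stand and take the temperature of that top jar: hold the thermometer upright with its sprung tip on the spot at the centre of the lid, pressed gently so that the tip is about halfway in, for at least two seconds, and finish while still holding it there, with no jar tipped over and everything else on the table left where it is.

Things in the scene. Friction and masses are not known exactly. Their poses are not given: they have to be found in the camera images.
- carrier: plywood jar carrier, fixed, 178 mm long (x), 88 wide (y). Origin: centre of its underside. Floor 6 mm; inside 160 x 74 mm; side rails 40 mm high; high ends (9 mm thick, 125 mm high, with hand slots) at x = -80..-89 and +80..+89 mm. Two small jars stand in it near x = -38 and +38 mm; their lids' tops, where the slab's underside will rest, are 80 mm above the table
- lower_jar_right: small squat glass jar with twist-off lid, already in the carrier, at its right-hand end as the robot sees it: 63 mm diameter, 75 mm high. Origin: centre of its underside, z up
- lower_jar_left: the same kind of jar, already in the carrier at its left-hand end
- cold_slab: flat hard-shell ice pack, a plain off-white plastic block 150 mm (its x) by 60 (its y) by 20 high, 0.19 kg, rounded edges, five shallow cross ribs on top, filler plug in one end; lies on the table at the start. Origin: centre of its underside, z up. Fits between the carrier's high ends with 5 mm to spare at each end. Grip it across its 60 mm
- top_jar: the third small squat glass jar, standing on the table outside the carrier: like the two in it, 63 mm diameter, 75 mm high, about 0.21 kg; lid of 63 mm diameter from 61 to 75 mm height, body of 59 mm below. Origin: centre of its underside, z up. Grip it round the lid
- lid_spot (a point): centre of the top jar's lid, on its upper face, 75 mm above the jar's underside: the round bare spot in the middle of the dark seal strip that crosses the lid
- probe_stand: probe stand, standing fast: 72 mm square steel foot 10 mm thick under an upright wooden block 44 mm square, its top 82 mm above the table, with an upright hole of 20 mm diameter and 70 mm depth. Origin: centre of the underside, x and y along the foot's sides
- probe: contact thermometer hanging upright in the stand, 0.13 kg. Origin: underside of its collar (32 mm across, 6 high), which rests on the block; z up. Above: white handle 30 mm (x) by 22 (y), top at z = 86 mm, dark display on its -x face. Below: stem 11 mm across and sprung sensor head 14 mm across, tip at z = -66 mm unpressed. Draw it straight up 70 mm or more to clear the stand
- probe_grip (a point): the point in the middle of the handle where to take it, 52 mm above the probe's origin and 34 mm below the handle's top; grip across the 22 mm (probe's y)
- probe_tip (a point): the flat underside of the sensor head, centre; it moves with the head
- probe_head (a joint): how far the sprung sensor head is pushed into the stem, in m: 0 = fully out, 0.010 = at its stop, 0.005 = halfway. The spring pushes back with 0.9 N at 0 and 0.45 N more per mm (3.2 N halfway)
- cash_box: open steel cash box, furniture, fixed, about 250 mm front to back by 190 mm, 62 mm high, beyond the carrier; origin: centre of its underside. Its raised lid, at its right (-y) side, rises to about 260 mm above the table: carry things round in front of it or above it
- tape_dispenser: weighted tape dispenser, furniture, fixed, 171x54 mm, 98 mm high, between the slab and the carrier; origin: centre of its underside
- kitchen_scale: spring scale, furniture, fixed, 161x190 mm, 158 mm high, beyond the slab; origin: centre of its underside
- spread_jar: bystander, not to be disturbed: wide glass jar with screw lid, 68 mm diameter, 112 mm high, at the left, farther back
- marker: bystander, not to be disturbed: felt marker, 17x135x16 mm, lying at the left of the table
- tape_roll: bystander, not to be disturbed: small dark roll of tape, 53 mm across, 19 mm high, lying flat at the left, farther back
- pear: bystander, not to be disturbed: pear lying on its side, 131x60x57 mm, at the front right

How it is judged:
On the way, in this order (a step that is already met when the one before it is completed fails the run):
1. the cold slab lies flat on the two lower jars between the carrier's ends, let go (x of cold_slab in the frame of carrier between -0.008 and 0.008 m and y of cold_slab in the frame of carrier between -0.015 and 0.015 m and z of cold_slab in the frame of carrier between 0.075 and 0.087 m and angle between cold_slab's own z axis and vertical below 0.06 rad and angle between the x axis of cold_slab and the x axis of carrier, either way round below 0.12 rad and contact force between the arm and cold_slab below 0.05 N), for 0.3 s.
2. the third jar stands upright on the middle of the slab, let go (x of cold_slab in the frame of carrier between -0.008 and 0.008 m and y of cold_slab in the frame of carrier between -0.015 and 0.015 m and z of cold_slab in the frame of carrier between 0.075 and 0.087 m and angle between cold_slab's own z axis and vertical below 0.06 rad and angle between the x axis of cold_slab and the x axis of carrier, either way round below 0.12 rad and x of top_jar in the frame of cold_slab between -0.02 and 0.02 m and y of top_jar in the frame of cold_slab between -0.012 and 0.012 m and z of top_jar in the frame of cold_slab between 0.015 and 0.025 m and angle between top_jar's own z axis and vertical below 0.07 rad and contact force between top_jar and cold_slab above 0.3 N and contact force between the arm and top_jar below 0.05 N), for 0.3 s.
3. the thermometer's tip is held on the centre of the lid, upright, about halfway in, for two seconds (x of cold_slab in the frame of carrier between -0.008 and 0.008 m and y of cold_slab in the frame of carrier between -0.015 and 0.015 m and z of cold_slab in the frame of carrier between 0.075 and 0.087 m and angle between cold_slab's own z axis and vertical below 0.06 rad and angle between the x axis of cold_slab and the x axis of carrier, either way round below 0.12 rad and x of top_jar in the frame of cold_slab between -0.02 and 0.02 m and y of top_jar in the frame of cold_slab between -0.012 and 0.012 m and z of top_jar in the frame of cold_slab between 0.015 and 0.025 m and angle between top_jar's own z axis and vertical below 0.07 rad and contact force between top_jar and cold_slab above 0.3 N and horizontal distance between probe_tip and lid_spot below 0.008 m and angle between probe's own z axis and vertical below 0.12 rad and value of joint probe_head between 0.0025 and 0.008 m and contact force between probe_head and top_jar between 0.8 and 7 N and contact force between the fingers and probe above 2 N and contact force between probe and probe_stand below 0.05 N), for 2 s.
At the end, for the whole second after the job is handed in: Slab flat on both lower jars, centred within 8 mm lengthwise, 15 mm sideways; third jar upright on it within 20 and 12 mm of its middle; thermometer held only by fingers, upright within 0.12 rad, tip within 8 mm of the lid's centre, 2.5 to 8 mm in, 0.8 to 7 N; arm clear of jars and slab (all of step 3 and angle between each of lower_jar_right, lower_jar_left's own z axis and vertical below 0.12 rad and distance between each of lower_jar_right, lower_jar_left and carrier below 0.07 m and contact force between the arm and cold_slab below 0.05 N and contact force between the arm and top_jar below 0.05 N); the arm keeps its last pose, push and grip.
It fails at once if a jar is tipped over (angle between any of top_jar, lower_jar_right, lower_jar_left, spread_jar's own z axis and vertical above 0.6 rad).
It fails at once if the thermometer is pressed hard on the jar (over 15 N) (contact force between probe and top_jar above 15 N).
It fails at once if a bystander is moved more than 3 cm (distance of any of spread_jar, marker, tape_roll, pear from where it was at the start of the episode above 0.03 m).
It also fails if it takes over 72 s, if anything falls off the work surface, if the arm or the gripper's body presses on something with over 40 N, if the wrist force passes 120 N, or if a joint passes its speed limit or range.

## Working session

There is one attempt and no reset: what is moved stays moved. The work goes in short steps, Python scripts to look and compute and a shell command to move; the robot and the scene stay as the last step left them, time stands still between calls to the robot, and variables do not carry over. Pictures are saved under pics/ and viewed, at most 10 in all, crops included, and the job is handed in when it is done.

```bash
ls; mkdir -p pics; cat > h.py <<'E'
import numpy as np, cv2
from scipy.spatial.transform import Rotation as R
from workcell import bot
def cloud(name,save=None):
    s=bot.state(); im,d=bot.get_image(name); c=bot.get_calibration(name); K=np.array(c["K"])
    if save: cv2.imwrite("pics/"+save,im[:,:,::-1])
    v,u=np.mgrid[0:400,0:640]; 
    xd=(u-K[0,2])/K[0,0]; yd=(v-K[1,2])/K[1,1]
    x,y=xd.copy(),yd.copy()
    for _ in range(20):
        f=1+c["k1"]*(x*x+y*y); x,y=xd/f,yd/f
    P=np.stack([x*d,y*d,d],-1)
    if "rvec" in c:
        Rm=R.from_rotvec(np.ravel(c["rvec"])).as_matrix(); W=(P-np.ravel(c["tvec"]))@Rm
    else:
        H=np.array(c["hand_eye"]); q=s["tool_rot"]
        W=P@H[:3,:3].T+H[:3,3]
        W=W@R.from_quat(np.roll(q,-1)).as_matrix().T+np.array(s["position"])
    W[d==0]=np.nan
    return im,W
E
python3 - <<'E'
from h import *
s=bot.state();print(s)
for n in("top","scene"):
    im,W=cloud(n,n+"0.png"); np.save(n+"0.npy",W)
E
```

```text
nudge.py
pics
workcell.py
{'time': 0.0, 'qpos': array([-1.27899508e+00,  2.38784501e-01, -1.42492440e-02,  1.31921376e+00,
        1.80634222e-05,  1.57081565e+00]), 'qvel': array([ 0.0006436 , -0.0023159 ,  0.00045627, -0.00084418,  0.00129879,
        0.0006193 ]), 'effort': array([ 7.77742935e-04, -5.38774467e+01,  3.46432114e+01,  1.85214513e-02,
        4.08903887e-06, -1.24117644e-06]), 'position': array([ 0.15091551, -0.5024036 ,  0.23067763]), 'tool_rot': array([-7.19191068e-04,  9.89376516e-01,  1.45373941e-01, -9.65597573e-05]), 'wrist_force': array([-0.12524095,  0.35071196, -0.59106199]), 'torque': array([-0.01959645,  0.00142247, -0.02066508]), 'gripper_force': 0.0, 'grip_width': 0.08526294497649185}
```

View pics/top0.png

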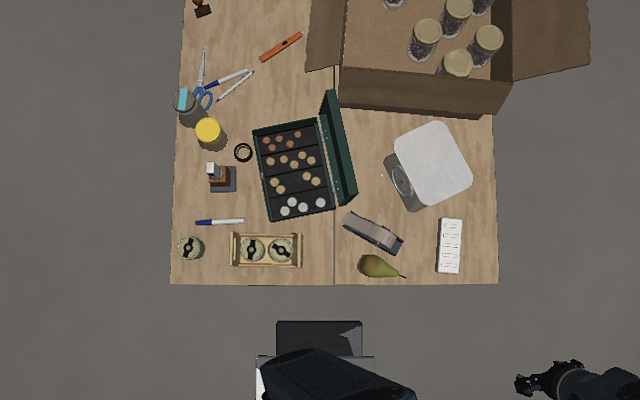

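View pics/scene0.png

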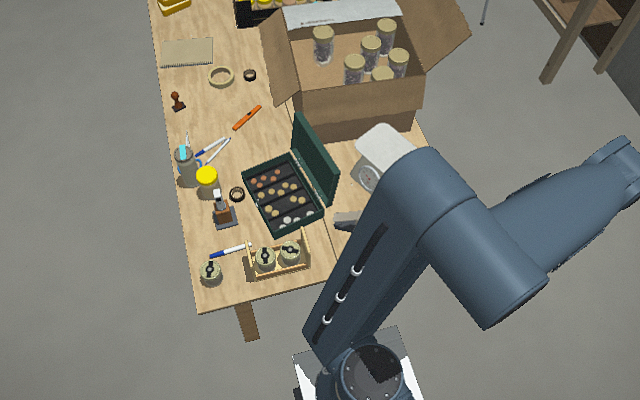

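The top view shows the slab at px (449,246), the carrier at (266,250) with its two jars, the top jar at (190,247), and the probe and its stand at about (217,175). The tape dispenser (373,233) and pear (380,266) lie between slab and carrier. The scene view agrees.

```bash
python3 - <<'E'
from h import *
W=np.load("top0.npy"); im=cv2.imread("pics/top0.png")
def blob(u0,u1,v0,v1,z0,z1,n,mask=None):
    w=W[v0:v1,u0:u1].reshape(-1,3); m=(w[:,2]>z0)&(w[:,2]<z1); w=w[m]
    r=cv2.minAreaRect((w[:,:2]*1000).astype(np.float32))
    print(n,len(w),"mean",w.mean(0).round(4),"min",w.min(0).round(3),"max",w.max(0).round(3),"rect",np.round(r[0],1),np.round(r[1],1),round(r[2],1))
blob(425,475,205,285,.012,.03,"slab")
blob(170,210,228,268,.068,.085,"topjar")
blob(222,310,225,275,.11,.135,"ends")
blob(222,310,225,275,.115,.135,"ends")
blob(222,265,225,275,.073,.088,"jarL"); blob(266,299,230,270,.073,.088,"jarR")
blob(200,240,155,195,.005,.015,"foot"); blob(200,240,155,195,.075,.09,"block"); blob(195,240,150,195,.15,.18,"probetop")
blob(355,410,250,285,.01,.07,"pear");blob(335,410,205,258,.01,.11,"tape")
c=bot.get_calibration("top");print(c)
print(W[280,335],W[150,350])
E
```

```text
slab 1222 mean [ 0.4477 -0.3612  0.0198] min [ 0.371 -0.397  0.012] max [ 0.553 -0.296  0.029] rect [ 465.5 -358.9] [192.9  93.9] 10.0
topjar 419 mean [0.4375 0.3259 0.0726] min [0.407 0.296 0.068] max [0.467 0.357 0.079] rect [437.2 326.3] [59.8 61.1] 1.4
ends 282 mean [0.4339 0.1243 0.1227] min [0.392 0.033 0.111] max [0.477 0.21  0.132] rect [434.3 121.5] [176.7  84.1] 89.6
ends 268 mean [0.4342 0.1234 0.1232] min [0.392 0.033 0.115] max [0.477 0.21  0.132] rect [434.3 121.5] [176.7  84.1] 89.6
jarL 484 mean [0.434  0.1653 0.0792] min [0.393 0.128 0.073] max [0.475 0.207 0.087] rect [433.  166.9] [78.5 81.9] 88.1
jarR 413 mean [0.4321 0.0851 0.0788] min [0.404 0.056 0.073] max [0.461 0.115 0.087] rect [432.5  85.3] [56.2 59.2] 0.0
foot 264 mean [0.6227 0.2439 0.0094] min [0.587 0.21  0.005] max [0.697 0.319 0.015] rect [644.4 262.3] [106.1 110.1] 4.8
block 146 mean [0.6235 0.2471 0.0822] min [0.607 0.232 0.075] max [0.653 0.276 0.089] rect [629.9 253.9] [44.8 44.9] 1.5
probetop 128 mean [0.6278 0.2537 0.1648] min [0.614 0.243 0.15 ] max [0.644 0.266 0.172] rect [629.  254.9] [29.1 23. ] 1.0
pear 682 mean [ 0.3933 -0.1663  0.0403] min [ 0.361 -0.223  0.011] max [ 0.435 -0.12   0.061] rect [ 398.6 -172. ] [ 70.7 105.6] 3.9
tape 1282 mean [ 0.4781 -0.1494  0.061 ] min [ 0.416 -0.255  0.01 ] max [ 0.556 -0.054  0.106] rect [ 484.9 -156.2] [138.  200.7] 1.7
{'K': array([[508.19955037,   0.        , 316.83208361],
       [  0.        , 508.19955037, 200.19000983],
       [  0.        ,   0.        ,   1.        ]]), 'k1': -0.16029777323457486, 'rvec': array([ 2.14572919, -2.1400272 ,  0.12899234]), 'tvec': array([-0.00769623,  0.56607585,  1.30906078])}
[ 0.35549961 -0.05509859 -0.00185586] [ 0.71144743 -0.09679953  0.00184764]
```

```bash
python3 - <<'E'
from h import *
W=np.load("top0.npy"); im=cv2.imread("pics/top0.png").astype(int)
m=np.zeros((400,640),bool); m[205:290,425:475]=1
m&=(im.min(-1)>150)&(W[...,2]>.01)&(W[...,2]<.03)
w=W[m]; r=cv2.minAreaRect((w[:,:2]*1000).astype(np.float32)); print(len(w),w.mean(0),r)
h=np.zeros((400,640),bool); h[80:225,300:365]=1
w=W[h&(W[...,2]>.08)&(W[...,2]<.3)&(W[...,0]<.75)]; print(w.min(0),w.max(0))
for a in [(180,210,228,268)]:
    u0,u1,v0,v1=170,210,228,268; w=W[v0:v1,u0:u1].reshape(-1,3); w=w[(w[:,2]>.066)&(w[:,2]<.085)]
    print(cv2.minEnclosingCircle((w[:,:2]*1000).astype(np.float32)))
def corr(p,z): return p
s=bot.state(); T=R.from_quat(np.roll(s["tool_rot"],-1)); print(T.as_matrix().round(3))
E
cat >> h.py <<'E'
def go(x,y,z,yaw):
    """rotation (rotvec) wanted first; then translation in the turned tool axes"""
    s=bot.state(); T=R.from_quat(np.roll(s["tool_rot"],-1))
    G=R.from_euler("z",yaw)*R.from_euler("x",np.pi)
    d=np.array([x,y,z])-s["position"]
    print("t",round(s["time"],2),"pos",s["position"].round(4),"w",round(s["grip_width"],4),"rot",(T.inv()*G).as_rotvec().round(4),
      "trans after rot",G.inv().apply(d).round(4),"trans now",T.inv().apply(d).round(4),"F",s["wrist_force"].round(2))
E
echo '[[[0.085, 0, 0, 0, 0, 0, 0.126], [0.085, 0, 0, 0, 0, 0, 0.126], [0.085, 0, 0, 0, 0, 0, 0.126], [0.085, 0.04, -0.0235, 0, 0, 0, 0], [0.085, 0.04, -0.0235, 0, 0, 0, 0], [0.085, 0.04, -0.0235, 0.01, 0, 0, 0], [0.085, 0.04, -0.0235, 0.01, 0, 0, 0], [0.085, 0.04, -0.0235, 0.01, 0, 0, 0], [0.085, 0.04, -0.0235, 0.01, 0, 0, 0], [0.085, 0.04, -0.0235, 0.01, 0, 0, 0]]]' > rows.txt && python3 nudge.py rows.txt
echo '[[[0.085, 0, 0, 0, 0, 0, 0], [0.085, 0, 0, 0, 0, 0, 0], [0.085, 0, 0, 0, 0, 0, 0]]]' > rows.txt && python3 nudge.py rows.txt
python3 - <<'E'
from h import *
go(.4475,-.363,.12,-.087)
im,W=cloud("wrist","w1.png")
m=(im.min(-1)>150)&(W[...,2]>.012)&(W[...,2]<.03)&(W[...,0]<.56)
w=W[m]; print(len(w),w.min(0),w.max(0),cv2.minAreaRect((w[:,:2]*1000).astype(np.float32)))
E
```

```text
time: 1.1
position: [0.4456, -0.3617, 0.1806]
tool_rot: [-0.0, 0.999, -0.043, -0.0]
wrist_force: [0.6, -1.1, -0.5]
grip_width: 0.0849
gripper_force: 0.0
time: 1.4
position: [0.4435, -0.3631, 0.1812]
tool_rot: [-0.0, 0.999, -0.043, -0.0]
wrist_force: [0.4, -0.3, 0.1]
grip_width: 0.085
gripper_force: 0.0
t 1.4 pos [ 0.4435 -0.3631  0.1812] w 0.085 rot [-0.0003  0.0007  0.0006] trans after rot [ 0.004  -0.0005  0.0612] trans now [ 0.004  -0.0004  0.0612] F [ 0.37 -0.29  0.13]
6129 [ 0.37203218 -0.39610406  0.01254121] [ 0.54029644 -0.09265364  0.02926997] ((455.8352355957031, -239.92881774902344), (304.74273681640625, 149.7548065185547), 86.336181640625)
```

View pics/w1.png

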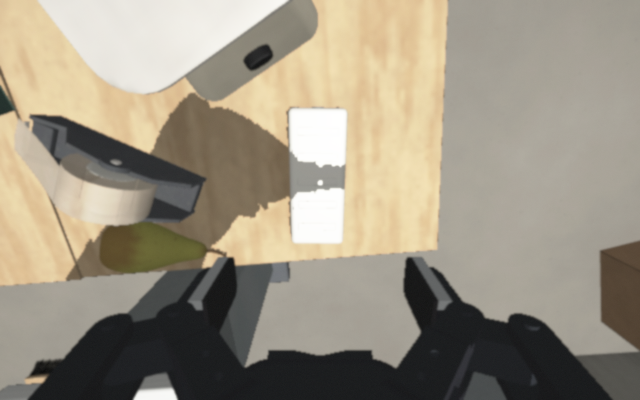

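The wrist view shows the slab at px (290–345, 108–243), well inside the finger opening. I'll measure it from this view.

```bash
python3 - <<'E'
from h import *
im,W=cloud("wrist")
m=np.zeros((400,640),bool); m[95:250,275:360]=1
m&=(W[...,2]>.012)&(W[...,2]<.03)
m&=(im.min(-1)>90)&(np.ptp(im.astype(int),-1)<25)
w=W[m]; print(len(w),w.min(0),w.max(0),w.mean(0),cv2.minAreaRect((w[:,:2]*1000).astype(np.float32)))
go(.4475,-.363,.002,-.087)
E
```

```text
7393 [ 0.37271859 -0.39659264  0.01349076] [ 0.52376073 -0.32579731  0.02282669] [ 0.45407427 -0.36129579  0.01980567] ((448.66217041015625, -360.6951904296875), (59.78969192504883, 148.35337829589844), 84.57459259033203)
t 1.5 pos [ 0.4432 -0.3637  0.1816] w 0.0847 rot [ 0.0001 -0.     -0.0008] trans after rot [ 0.0042 -0.001   0.1796] trans now [ 0.0042 -0.0011  0.1796] F [ 0.11  0.11 -0.  ]
```

```bash
echo '[[[0.085, 0.005, -0.002, 0.03, 0, 0, 0.005], [0.085, 0, 0, 0.04, 0, 0, 0], [0.085, 0, 0, 0.04, 0, 0, 0], [0.085, 0, 0, 0.03, 0, 0, 0], [0.085, 0, 0, 0.02, 0, 0, 0], [0.085, 0, 0, 0.01, 0, 0, 0], [0.085, 0, 0, 0.007, 0, 0, 0], [0.085, 0, 0, 0, 0, 0, 0]]]' > rows.txt && python3 nudge.py rows.txt
echo '[[[0.05, 0, 0, 0, 0, 0, 0], [0.05, 0, 0, 0, 0, 0, 0], [0.05, 0, 0, 0, 0, 0, 0], [0.05, 0, 0, 0, 0, 0, 0], [0.05, 0, 0, 0, 0, 0, 0], [0.05, 0, 0, 0, 0, 0, 0]]]' > rows.txt && python3 nudge.py rows.txt 40
```

```text
time: 2.3
position: [0.449, -0.3618, 0.0044]
tool_rot: [-0.0, 0.999, -0.046, 0.0]
wrist_force: [0.9, -0.1, -0.7]
grip_width: 0.0847
gripper_force: 0.0
time: 2.9
position: [0.4499, -0.362, 0.0056]
tool_rot: [0.001, 0.999, -0.046, 0.001]
wrist_force: [-1.5, 0.8, 6.8]
grip_width: 0.0589
gripper_force: 43.1
```

```bash
echo '[[[0.05, 0, 0, -0.01, 0, 0, 0], [0.05, 0, 0, -0.03, 0, 0, 0], [0.05, 0, 0, -0.045, 0, 0, 0], [0.05, 0, 0, -0.045, 0, 0, 0], [0.05, 0, 0, -0.045, 0, 0, 0], [0.05, 0, 0, -0.04, 0, 0, 0], [0.05, 0, 0, -0.03, 0, 0, 0], [0.05, 0, 0, 0, 0, 0, 0], [0.05, 0, 0, 0, 0, 0, 0]]]' > rows.txt && python3 nudge.py rows.txt
python3 - <<'E'
from h import *
im,W=cloud("wrist","w2.png")
go(.42,.1215,.24,1.5708-.007)
go(.42,.1215,.24,-1.5708-.007)
W=np.load("top0.npy");w=W[225:275,222:310].reshape(-1,3);w=w[(w[:,2]>.115)]
for a in (w[w[:,1]>.12],w[w[:,1]<.12]):
  print(cv2.minAreaRect((a[:,:2]*1000).astype(np.float32)),a.mean(0))
E
```

```text
time: 3.8
position: [0.4494, -0.3614, 0.25]
tool_rot: [0.0, 0.999, -0.046, 0.001]
wrist_force: [0.6, 0.6, -2.6]
grip_width: 0.0589
gripper_force: 44.1
t 3.85 pos [ 0.4489 -0.3611  0.2488] w 0.0585 rot [-9.000e-04  0.000e+00 -1.655e+00] trans after rot [ 0.4824 -0.0323  0.0088] trans now [-0.0728 -0.4779  0.0091] F [ 0.51 -0.82 -2.18]
t 3.85 pos [ 0.4489 -0.3611  0.2488] w 0.0585 rot [0.0000e+00 9.0000e-04 1.4866e+00] trans after rot [-0.4824  0.0323  0.0088] trans now [-0.0728 -0.4779  0.0091] F [ 0.51 -0.82 -2.18]
((434.8381652832031, 204.95501708984375), (9.783824920654297, 84.10599517822266), 89.73458862304688) [0.43420779 0.20455389 0.12289274]
((433.4548645019531, 36.991031646728516), (83.53012084960938, 7.812833786010742), 0.4934609532356262) [0.43424445 0.03719896 0.12358038]
```

View pics/w2.png

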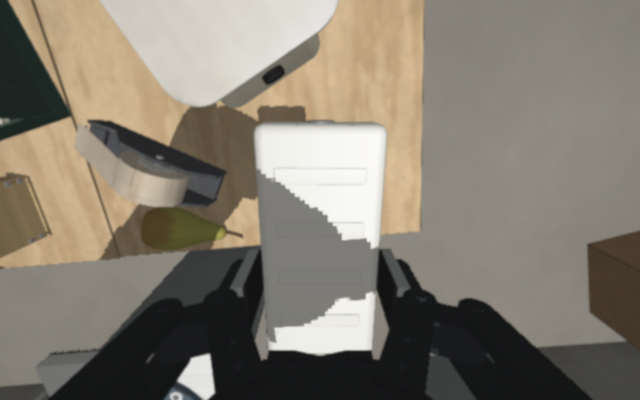

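```bash
echo '[[[0.05, 0, 0, 0, 0, 0, -0.15], [0.05, 0, 0, 0, 0, 0, -0.15], [0.05, 0, 0, 0, 0, 0, -0.15], [0.05, 0, 0, 0, 0, 0, -0.15], [0.05, 0, 0, 0, 0, 0, -0.15], [0.05, 0, 0, 0, 0, 0, -0.15], [0.05, 0, 0, 0, 0, 0, -0.15], [0.05, 0, 0, 0, 0, 0, -0.15], [0.05, 0, 0, 0, 0, 0, -0.15], [0.05, 0, 0, 0, 0, 0, -0.15]]]' > rows.txt && python3 nudge.py rows.txt
echo '[[[0.05, 0, 0, 0, 0, 0, -0.15], [0.05, 0.048, -0.0015, 0, 0, 0, 0], [0.05, 0.048, -0.0015, 0, 0, 0, 0], [0.05, 0.048, -0.0015, 0, 0, 0, 0], [0.05, 0.048, -0.0015, 0, 0, 0, 0], [0.05, 0.048, -0.0015, 0, 0, 0, 0], [0.05, 0.048, -0.0015, 0, 0, 0, 0], [0.05, 0.048, -0.0015, 0, 0, 0, 0], [0.05, 0.048, -0.0015, 0, 0, 0, 0], [0.05, 0.048, -0.0015, 0, 0, 0, 0]]]' > rows.txt && python3 nudge.py rows.txt
echo '[[[0.05, 0.03, 0, 0, 0, 0, 0], [0.05, 0.01, 0, 0, 0, 0, 0], [0.05, 0, 0, 0, 0, 0, 0], [0.05, 0, 0, 0, 0, 0, 0], [0.05, 0, 0, 0, 0, 0, 0]]]' > rows.txt && python3 nudge.py rows.txt
python3 - <<'E'
from h import *
im,W=cloud("wrist"); t,V=cloud("top","t2.png"); np.save("t2.npy",V); np.save("w3.npy",W)
print(bot.state()["qpos"].round(2))
go(.434,.121,.15,1.563)
E
```

```text
time: 4.85
position: [0.4486, -0.3608, 0.2474]
tool_rot: [-0.002, 0.76, 0.65, -0.0]
wrist_force: [-0.9, -1.1, -1.9]
grip_width: 0.0584
gripper_force: 44.1
time: 5.85
position: [0.4396, 0.0724, 0.248]
tool_rot: [-0.001, 0.711, 0.703, -0.001]
wrist_force: [1.9, 0.3, -1.4]
grip_width: 0.0587
gripper_force: 44.1
time: 6.35
position: [0.4413, 0.1095, 0.249]
tool_rot: [-0.0, 0.712, 0.702, -0.0]
wrist_force: [-0.0, 0.5, -1.8]
grip_width: 0.0587
gripper_force: 44.1
[ 0.24  0.11 -0.13  1.33 -0.    1.83]
t 6.45 pos [0.4415 0.1096 0.2492] w 0.0589 rot [-0.0003  0.0001 -0.0061] trans after rot [ 0.0114 -0.0076  0.0992] trans now [ 0.0113 -0.0076  0.0992] F [ 0.19  0.19 -1.16]
```

View pics/t2.png

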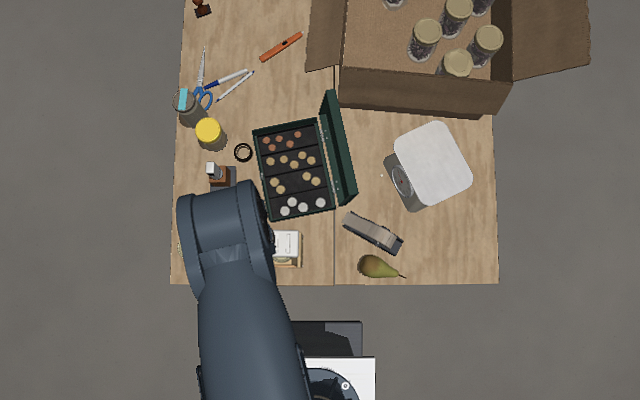

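The top view shows the arm over the carrier; only the slab's right end (286,245) is visible. The wrist cloud will check where the slab sits in the hand and where the carrier's end is.

```bash
python3 - <<'E'
from h import *
W=np.load("w3.npy"); s=bot.state(); p=s["position"]
T=R.from_quat(np.roll(s["tool_rot"],-1)).as_matrix()
L=(W-p)@T   # tool coords
m=(W[...,2]>.235)&(W[...,2]<.285)&(L[...,0]>.02)
l=L[m]; print("slab tool",l.min(0),l.max(0), np.median(l[:,2]))
f=l[(l[:,0]>.03)&(l[:,0]<.07)]; print("sides",np.percentile(f[:,1],[1,99])); 
f=l[l[:,0]>np.percentile(l[:,0],90)];print("far",np.percentile(l[:,0],[99,99.9]))
m=(W[...,2]>.112)&(W[...,2]<.135)&(W[...,1]>.18)&(W[...,1]<.23); a=W[m]
print(len(a),cv2.minAreaRect((a[:,:2]*1000).astype(np.float32)),a.mean(0))
V=np.load("t2.npy"); m=np.zeros((400,640),bool); m[225:275,270:310]=1
v=V[m&(V[...,2]>.24)&(V[...,2]<.29)]; print(len(v),v.min(0),v.max(0))
E
```

```text
slab tool [ 0.02000123 -0.03047231 -0.0168348 ] [0.07358477 0.02988167 0.00057039] -0.013914369071442868
sides [-0.02897379  0.02838449]
far [0.07268456 0.07350977]
1189 ((434.48211669921875, 207.39942932128906), (8.555638313293457, 86.65447998046875), 89.32611846923828) [0.43473179 0.20717226 0.12338205]
678 [0.41002193 0.03093497 0.24675469] [0.46988188 0.08839034 0.26995339]
```

```bash
echo '[[[0.05, 0.007, -0.0035, 0, 0, 0, -0.006], [0.05, 0.007, -0.0035, 0, 0, 0, 0], [0.05, 0, 0, 0.03, 0, 0, 0], [0.05, 0, 0, 0.04, 0, 0, 0], [0.05, 0, 0, 0.03, 0, 0, 0], [0.05, 0, 0, 0, 0, 0, 0], [0.05, 0, 0, 0, 0, 0, 0], [0.05, 0, 0, 0, 0, 0, 0]]]' > rows.txt && python3 nudge.py rows.txt
python3 - <<'E'
from h import *
im,W=cloud("wrist","w4.png"); s=bot.state(); p=s["position"]
m=(W[...,2]>.114)&(W[...,2]<.135)&(W[...,1]>.2)&(W[...,1]<.23); a=W[m]
print(len(a),cv2.minAreaRect((a[:,:2]*1000).astype(np.float32)))
T=R.from_quat(np.roll(s["tool_rot"],-1)).as_matrix(); L=(W-p)@T
m=(L[...,2]>-.02)&(L[...,2]<-.006)&(L[...,0]>.02)&(L[...,0]<.078)&(abs(L[...,1])<.035); a=W[m]; print(a.max(0),a.min(0))
go(.4345,.1236,.0865,1.563)
E
```

```text
time: 7.25
position: [0.4356, 0.1253, 0.1511]
tool_rot: [0.001, 0.709, 0.705, 0.001]
wrist_force: [-0.5, -0.1, -0.3]
grip_width: 0.059
gripper_force: 44.2
2621 ((434.9794921875, 208.01734924316406), (9.000292778015137, 87.7425765991211), 89.56792449951172)
[0.46611076 0.19888705 0.16810785] [0.40561975 0.14510431 0.15732298]
t 7.3 pos [0.4357 0.1253 0.1511] w 0.0586 rot [ 0.0027 -0.001   0.0019] trans after rot [-0.0017 -0.0012  0.0646] trans now [-0.0017 -0.0014  0.0646] F [-0.13 -0.71 -0.56]
```

View pics/w4.png

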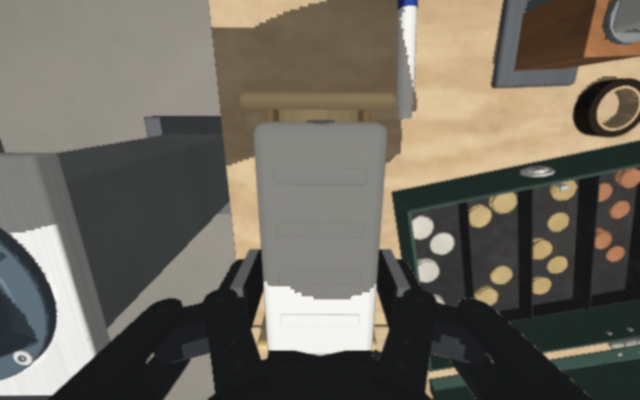

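The slab (258–385 × 122–350) is lined up with the carrier, about 4.5 mm short of the far end (row 100). Lowering.

```bash
echo '[[[0.05, -0.0012, -0.001, 0.01, 0, 0, 0], [0.05, 0, 0, 0.015, 0, 0, 0], [0.05, 0, 0, 0.015, 0, 0, 0], [0.05, 0, 0, 0.01, 0, 0, 0], [0.05, 0, 0, 0.007, 0, 0, 0], [0.05, 0, 0, 0.003, 0, 0, 0], [0.05, 0, 0, 0, 0, 0, 0], [0.05, 0, 0, 0, 0, 0, 0]]]' > rows.txt && python3 nudge.py rows.txt
```

```text
time: 8.1
position: [0.4339, 0.1237, 0.0897]
tool_rot: [0.0, 0.709, 0.705, 0.0]
wrist_force: [0.7, -0.1, -2.0]
grip_width: 0.0592
gripper_force: 44.2
```

```bash
echo '[[[0.05, 0, 0, 0.001, 0, 0, 0], [0.05, 0, 0, 0.001, 0, 0, 0], [0.05, 0, 0, 0.001, 0, 0, 0], [0.05, 0, 0, 0, 0, 0, 0], [0.05, 0, 0, 0, 0, 0, 0]]]' > rows.txt && python3 nudge.py rows.txt; echo '[[[0.05, 0, 0, 0.001, 0, 0, 0], [0.05, 0, 0, 0, 0, 0, 0]]]' > rows.txt && python3 nudge.py rows.txt
```

```text
time: 8.6
position: [0.4335, 0.1236, 0.0863]
tool_rot: [-0.0, 0.709, 0.705, -0.0]
wrist_force: [-0.3, -0.2, -1.4]
grip_width: 0.059
gripper_force: 44.2
time: 8.8
position: [0.4337, 0.1236, 0.0856]
tool_rot: [0.0, 0.709, 0.705, 0.0]
wrist_force: [-1.5, -1.1, 3.8]
grip_width: 0.0586
gripper_force: 44.8
```

Contact; release and rise. The fingers' open width is 114 mm along x, clear at this height.

```bash
echo '[[[0.085, 0, 0, 0, 0, 0, 0], [0.085, 0, 0, 0, 0, 0, 0], [0.085, 0, 0, 0, 0, 0, 0], [0.085, 0, 0, 0, 0, 0, 0], [0.085, 0, 0, -0.02, 0, 0, 0], [0.085, 0, 0, -0.04, 0, 0, 0], [0.085, 0, 0, -0.045, 0, 0, 0], [0.085, 0, 0, -0.045, 0, 0, 0], [0.085, 0, 0, 0, 0, 0, 0], [0.085, 0, 0, 0, 0, 0, 0]]]' > rows.txt && python3 nudge.py rows.txt
python3 - <<'E'
from h import *
im,W=cloud("wrist","w5.png"); s=bot.state(); p=s["position"]
m=(W[...,2]>.114)&(W[...,2]<.135)&(W[...,1]>.2)&(W[...,1]<.23); a=W[m]
print(len(a),cv2.minAreaRect((a[:,:2]*1000).astype(np.float32)))
m=(W[...,2]>.092)&(W[...,2]<.107)&(abs(W[...,0]-.434)<.037)&(abs(W[...,1]-.124)<.08)&(im.min(-1)>90); a=W[m]
print("slab",np.median(a[:,2]),len(a),a.max(0),a.min(0),cv2.minAreaRect((a[:,:2]*1000).astype(np.float32)))
A=np.c_[a[:,:2],np.ones(len(a))]; print("plane",np.linalg.lstsq(A,a[:,2],rcond=None)[0])
go(.4375,.326,.25,1.563)
E
```

```text
time: 9.8
position: [0.4341, 0.1237, 0.2361]
tool_rot: [0.0, 0.709, 0.705, 0.001]
wrist_force: [-0.7, -0.1, -0.8]
grip_width: 0.0853
gripper_force: 0.0
1168 ((434.6259460449219, 207.54559326171875), (8.696084022521973, 87.70008087158203), 89.68138885498047)
slab 0.09993802242410604 8547 [0.46368741 0.19704071 0.10384763] [0.40284179 0.04822941 0.09234642] ((433.320556640625, 122.69486236572266), (148.66055297851562, 60.07704162597656), 89.58031463623047)
plane [-0.00037487 -0.0028675   0.10032864]
t 9.85 pos [0.4334 0.1235 0.2349] w 0.0849 rot [-0.0002 -0.0001  0.0018] trans after rot [ 0.2025  0.0025 -0.0151] trans now [ 0.2025  0.0029 -0.0151] F [-0.67 -0.48 -0.16]
```

View pics/w5.png

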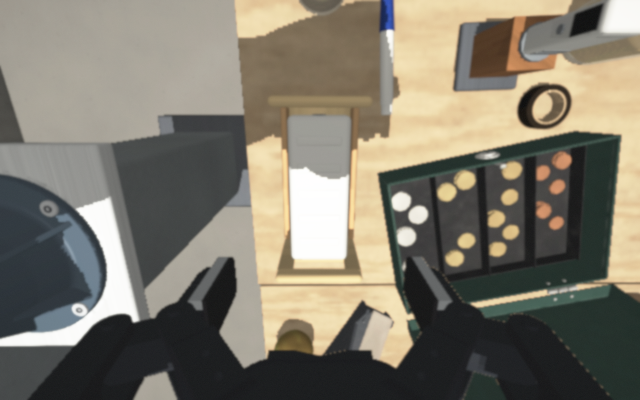

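The slab lies flat (z 0.100 top, tilt <0.003) and centred in the carrier (288–352 × 112–262 px). Next, the jar.

```bash
echo '[[[0.085, 0.04, 0.001, 0, 0, 0, 0], [0.085, 0.045, 0.001, 0, 0, 0, 0], [0.085, 0.045, 0.001, 0, 0, 0, 0], [0.085, 0.045, 0, 0, 0, 0, 0], [0.085, 0.027, 0, 0, 0, 0, 0], [0.085, 0, 0, 0, 0, 0, 0], [0.085, 0, 0, 0, 0, 0, 0], [0.085, 0, 0, 0, 0, 0, 0]]]' > rows.txt && python3 nudge.py rows.txt
python3 - <<'E'
from h import *
im,W=cloud("wrist")
m=(W[...,2]>.068)&(W[...,2]<.082)&(abs(W[...,0]-.4375)<.045)&(abs(W[...,1]-.326)<.045); a=W[m]
print(len(a),np.median(a[:,2]),cv2.minEnclosingCircle((a[:,:2]*1000).astype(np.float32)),cv2.minAreaRect((a[:,:2]*1000).astype(np.float32)))
go(.4375,.326,.046,1.563)
E
```

```text
time: 10.65
position: [0.4374, 0.3244, 0.2345]
tool_rot: [-0.0, 0.709, 0.705, -0.001]
wrist_force: [0.0, 0.4, -0.6]
grip_width: 0.085
gripper_force: 0.0
2448 0.07312905782301816 ((437.16046142578125, 329.4100341796875), 30.3634033203125) ((436.8381652832031, 329.7381591796875), (59.896602630615234, 59.146385192871094), 89.95747375488281)
t 10.7 pos [0.4376 0.3243 0.2348] w 0.0851 rot [-0.0009  0.0008  0.0007] trans after rot [ 1.700e-03 -1.000e-04  1.888e-01] trans now [0.0018 0.     0.1888] F [ 0.35 -0.04  0.07]
```

```bash
echo '[[[0.085, 0.0045, -0.0003, 0.03, 0, 0, 0], [0.085, 0, 0, 0.045, 0, 0, 0], [0.085, 0, 0, 0.045, 0, 0, 0], [0.085, 0, 0, 0.03, 0, 0, 0], [0.085, 0, 0, 0.02, 0, 0, 0], [0.085, 0, 0, 0.01, 0, 0, 0], [0.085, 0, 0, 0.006, 0, 0, 0], [0.085, 0, 0, 0, 0, 0, 0], [0.085, 0, 0, 0, 0, 0, 0]]]' > rows.txt && python3 nudge.py rows.txt
echo '[[[0.055, 0, 0, 0, 0, 0, 0], [0.055, 0, 0, 0, 0, 0, 0], [0.055, 0, 0, 0, 0, 0, 0], [0.055, 0, 0, 0, 0, 0, 0], [0.055, 0, 0, 0, 0, 0, 0], [0.055, 0, 0, 0, 0, 0, 0]]]' > rows.txt && python3 nudge.py rows.txt 40
```

```text
time: 11.6
position: [0.4382, 0.3303, 0.0504]
tool_rot: [0.0, 0.709, 0.705, 0.001]
wrist_force: [0.1, -0.4, -0.1]
grip_width: 0.0849
gripper_force: 0.0
time: 12.2
position: [0.4379, 0.3305, 0.0505]
tool_rot: [0.0, 0.709, 0.705, 0.001]
wrist_force: [-1.6, -0.5, 6.5]
grip_width: 0.0614
gripper_force: 42.1
```

```bash
echo '[[[0.055, 0, 0, -0.02, 0, 0, 0], [0.055, 0, 0, -0.04, 0, 0, 0], [0.055, 0, 0, -0.045, 0, 0, 0], [0.055, 0, 0, -0.04, 0, 0, 0], [0.055, 0, 0, -0.025, 0, 0, 0], [0.055, -0.03, -0.002, 0, 0, 0, 0], [0.055, -0.045, -0.002, 0, 0, 0, 0], [0.055, -0.045, 0, 0, 0, 0, 0], [0.055, -0.045, 0, 0, 0, 0, 0], [0.055, -0.03, 0, 0, 0, 0, 0]]]' > rows.txt && python3 nudge.py rows.txt
echo '[[[0.055, -0.01, 0, 0, 0, 0, 0], [0.055, 0, 0, 0, 0, 0, 0], [0.055, 0, 0, 0, 0, 0, 0]]]' > rows.txt && python3 nudge.py rows.txt
python3 - <<'E'
from h import *
im,W=cloud("wrist","w6.png"); s=bot.state()
m=(W[...,2]>.21)&(W[...,2]<.26)&(abs(W[...,0]-.4335)<.045)&(abs(W[...,1]-.124)<.045); a=W[m]
print(len(a),np.median(a[:,2]),cv2.minAreaRect((a[:,:2]*1000).astype(np.float32)),a[:,1].max())
go(.4335,.124,.1505,1.563)
E
```

```text
time: 13.2
position: [0.4316, 0.1328, 0.2196]
tool_rot: [0.0, 0.709, 0.705, -0.0]
wrist_force: [1.4, -0.4, -1.9]
grip_width: 0.0615
gripper_force: 45.0
time: 13.5
position: [0.4325, 0.1257, 0.2195]
tool_rot: [-0.0, 0.709, 0.705, 0.0]
wrist_force: [0.4, 0.5, -2.7]
grip_width: 0.0611
gripper_force: 45.0
15589 0.24201503045991518 ((429.96728515625, 128.91673278808594), (63.611717224121094, 70.6160888671875), 51.73154067993164) 0.15641235217924426
t 13.55 pos [0.4325 0.126  0.2194] w 0.0614 rot [ 0.0001 -0.0006  0.0025] trans after rot [-0.002   0.001   0.0689] trans now [-0.0021  0.001   0.0689] F [-0.25  1.21 -1.92]
```

View pics/w6.png

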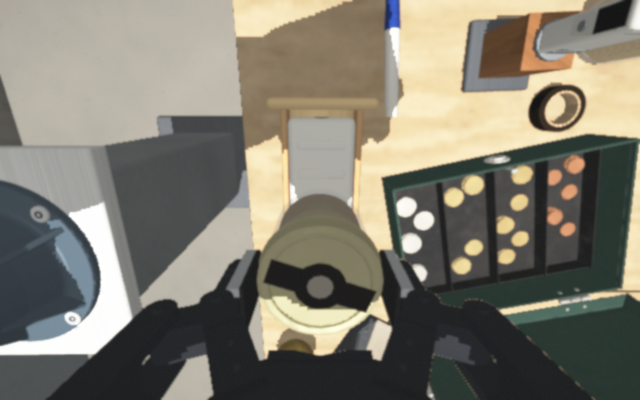

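The jar is held upright, with the lid spot at px (320,287), above the slab. Lowering.

```bash
echo '[[[0.055, -0.002, 0.001, 0.01, 0, 0, 0], [0.055, 0, 0, 0.02, 0, 0, 0], [0.055, 0, 0, 0.02, 0, 0, 0], [0.055, 0, 0, 0.01, 0, 0, 0], [0.055, 0, 0, 0.004, 0, 0, 0], [0.055, 0, 0, 0, 0, 0, 0], [0.055, 0, 0, 0, 0, 0, 0]]]' > rows.txt && python3 nudge.py rows.txt; echo '[[[0.055, 0, 0, 0.001, 0, 0, 0], [0.055, 0, 0, 0.001, 0, 0, 0], [0.055, 0, 0, 0, 0, 0, 0], [0.055, 0, 0, 0, 0, 0, 0]]]' > rows.txt && python3 nudge.py rows.txt
```

```text
time: 14.25
position: [0.4337, 0.1234, 0.1559]
tool_rot: [0.0, 0.709, 0.705, 0.0]
wrist_force: [0.5, 0.4, -2.3]
grip_width: 0.0612
gripper_force: 44.9
time: 14.65
position: [0.4333, 0.1231, 0.1535]
tool_rot: [0.0, 0.709, 0.705, 0.0]
wrist_force: [0.3, -0.5, -1.7]
grip_width: 0.0614
gripper_force: 44.9
```

```bash
echo '[[[0.055, 0, 0, 0.001, 0, 0, 0], [0.055, 0, 0, 0, 0, 0, 0], [0.055, 0, 0, 0, 0, 0, 0]]]' > rows.txt && python3 nudge.py rows.txt; echo '[[[0.055, 0, 0, 0.001, 0, 0, 0], [0.055, 0, 0, 0, 0, 0, 0], [0.055, 0, 0, 0, 0, 0, 0]]]' > rows.txt && python3 nudge.py rows.txt;  echo '[[[0.055, 0, 0, 0.0005, 0, 0, 0], [0.055, 0, 0, 0, 0, 0, 0], [0.055, 0, 0, 0, 0, 0, 0]]]' > rows.txt && python3 nudge.py rows.txt
```

```text
time: 14.95
position: [0.4332, 0.1231, 0.1523]
tool_rot: [-0.0, 0.709, 0.705, -0.0]
wrist_force: [-0.4, 0.3, -2.2]
grip_width: 0.0612
gripper_force: 44.9
time: 15.25
position: [0.4332, 0.1231, 0.1513]
tool_rot: [-0.0, 0.709, 0.705, -0.0]
wrist_force: [0.5, -1.1, -2.2]
grip_width: 0.0613
gripper_force: 44.9
time: 15.55
position: [0.4333, 0.1231, 0.1508]
tool_rot: [-0.0, 0.709, 0.705, -0.0]
wrist_force: [0.1, -0.2, -2.4]
grip_width: 0.0615
gripper_force: 44.9
```

```bash
echo '[[[0.055, 0, 0, 0.0007, 0, 0, 0], [0.055, 0, 0, 0, 0, 0, 0], [0.055, 0, 0, 0, 0, 0, 0]]]' > rows.txt && python3 nudge.py rows.txt; echo '[[[0.055, 0, 0, 0.0005, 0, 0, 0], [0.055, 0, 0, 0, 0, 0, 0], [0.055, 0, 0, 0, 0, 0, 0]]]' > rows.txt && python3 nudge.py rows.txt
```

```text
time: 15.85
position: [0.4334, 0.1231, 0.1504]
tool_rot: [0.0, 0.709, 0.705, 0.0]
wrist_force: [-1.2, -0.9, 3.2]
grip_width: 0.0614
gripper_force: 45.1
time: 16.15
position: [0.4336, 0.1231, 0.1503]
tool_rot: [0.0, 0.709, 0.705, 0.0]
wrist_force: [-2.7, -0.8, 8.0]
grip_width: 0.0616
gripper_force: 45.8
```

```bash
echo '[[[0.085, 0, 0, 0, 0, 0, 0], [0.085, 0, 0, 0, 0, 0, 0], [0.085, 0, 0, 0, 0, 0, 0], [0.085, 0, 0, 0, 0, 0, 0], [0.085, 0, 0, -0.01, 0, 0, 0], [0.085, 0, 0, -0.04, 0, 0, 0], [0.085, 0, 0, -0.045, 0, 0, 0], [0.085, 0, 0, -0.045, 0, 0, 0], [0.085, 0, 0, 0, 0, 0, 0], [0.085, 0, 0, 0, 0, 0, 0]]]' > rows.txt && python3 nudge.py rows.txt
python3 - <<'E'
from h import *
im,W=cloud("wrist","w7.png"); np.save("w7.npy",W)
m=(W[...,2]>.166)&(W[...,2]<.182)&(abs(W[...,0]-.4335)<.045)&(abs(W[...,1]-.124)<.045); a=W[m]
print(len(a),np.median(a[:,2]),cv2.minAreaRect((a[:,:2]*1000).astype(np.float32)),cv2.minEnclosingCircle((a[:,:2]*1000).astype(np.float32)))
A=np.c_[a[:,:2],np.ones(len(a))]; print("plane",np.linalg.lstsq(A,a[:,2],rcond=None)[0])
# spot: low-saturation grey disc surrounded by dark strip
d=(im.max(-1)<90)&m; cnts,_=cv2.findContours(d.astype(np.uint8),cv2.RETR_CCOMP,cv2.CHAIN_APPROX_NONE)
hs,hi=cv2.findContours(d.astype(np.uint8),cv2.RETR_CCOMP,cv2.CHAIN_APPROX_NONE)
for c,h in zip(hs,hi[0]):
    if h[3]>=0 and len(c)>15:
        (u,v),r=cv2.minEnclosingCircle(c); print("hole",u,v,r,W[int(v),int(u)])
w=W[d]; print("strip mean",w.mean(0))
g=(W[...,2]>.11)&(W[...,0]>.58)&(W[...,0]<.68)&(W[...,1]>.2)&(W[...,1]<.31); print("probe pts",g.sum(),W[g].min(0),W[g].max(0))
go(.629,.255,.30,0)
E
```

```text
time: 17.15
position: [0.4338, 0.1232, 0.291]
tool_rot: [0.001, 0.709, 0.705, 0.001]
wrist_force: [0.3, 0.0, 0.3]
grip_width: 0.085
gripper_force: 0.0
3193 0.17301882287675435 ((432.9405212402344, 122.3173828125), (59.985172271728516, 59.96147918701172), 42.32172775268555) ((432.6872863769531, 122.10238647460938), 30.597301483154297)
plane [-0.0017726  -0.01443918  0.17556485]
hole 318.5 198.5 8.631438255310059 [0.43243056 0.12258374 0.17503179]
strip mean [0.4328923  0.12301991 0.17475971]
probe pts 2352 [0.61311057 0.245905   0.11000598] [0.645662   0.26835119 0.17019204]
t 17.2 pos [0.4332 0.123  0.2897] w 0.0849 rot [ 1.0000e-04 -3.0000e-04  1.5648e+00] trans after rot [ 0.1958 -0.132  -0.0103] trans now [ 0.1331  0.195  -0.0102] F [ 0.03 -0.07 -0.2 ]
```

View pics/w7.png

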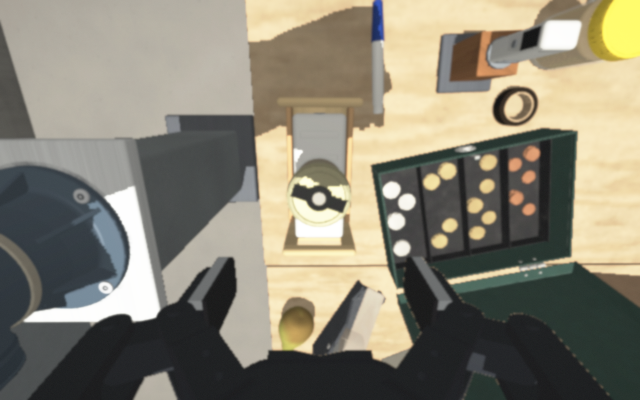

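The jar stands upright on the slab; the lid spot is at px (319,199), i.e. (0.4325, 0.1226, 0.175). The probe's display faces the robot, so its x is about the world x. Yaw π keeps joint 6 in range.

```bash
echo '[[[0.085, 0, 0, -0.01, 0, 0, -0.145], [0.085, 0, 0, 0, 0, 0, -0.145], [0.085, 0, 0, 0, 0, 0, -0.145], [0.085, 0, 0, 0, 0, 0, -0.145], [0.085, 0, 0, 0, 0, 0, -0.145], [0.085, 0, 0, 0, 0, 0, -0.145], [0.085, 0, 0, 0, 0, 0, -0.145], [0.085, 0, 0, 0, 0, 0, -0.145], [0.085, 0, 0, 0, 0, 0, -0.145], [0.085, 0, 0, 0, 0, 0, -0.145]]]' > rows.txt && python3 nudge.py rows.txt
echo '[[[0.085, 0, 0, 0, 0, 0, -0.128], [0.085, -0.02, 0.013, 0, 0, 0, 0], [0.085, -0.04, 0.027, 0, 0, 0, 0], [0.085, -0.04, 0.027, 0, 0, 0, 0], [0.085, -0.04, 0.027, 0, 0, 0, 0], [0.085, -0.03, 0.02, 0, 0, 0, 0], [0.085, -0.015, 0.01, 0, 0, 0, 0], [0.085, 0, 0, 0, 0, 0, 0], [0.085, 0, 0, 0, 0, 0, 0], [0.085, 0, 0, 0, 0, 0, 0]]]' > rows.txt && python3 nudge.py rows.txt
python3 - <<'E'
from h import *
im,W=cloud("wrist","w8.png"); np.save("w8.npy",W)
print(bot.state()["qpos"].round(2))
g=(W[...,2]>.155)&(W[...,2]<.18)&(abs(W[...,0]-.629)<.03)&(abs(W[...,1]-.256)<.03); a=W[g]; print(g.sum(),np.median(a[:,2]))
print(cv2.minAreaRect((a[:,:2]*1000).astype(np.float32)))
g=(W[...,2]>.07)&(W[...,2]<.09)&(abs(W[...,0]-.629)<.04)&(abs(W[...,1]-.256)<.04); a=W[g]
print(cv2.minAreaRect((a[:,:2]*1000).astype(np.float32)))
go(.629,.256,.2,np.pi)
E
```

```text
time: 18.2
position: [0.4325, 0.1229, 0.2982]
tool_rot: [-0.001, 0.06, 0.998, -0.0]
wrist_force: [-0.0, 0.4, 0.5]
grip_width: 0.085
gripper_force: 0.0
time: 19.2
position: [0.6171, 0.2466, 0.2995]
tool_rot: [-0.001, -0.0, 1.0, -0.0]
wrist_force: [-0.0, 0.1, -0.5]
grip_width: 0.0851
gripper_force: 0.0
[0.38 0.49 0.55 1.62 0.   0.38]
653 0.16757883928677145
((629.219482421875, 257.4452209472656), (29.74577522277832, 21.117414474487305), 0.1199556514620781)
((630.1851196289062, 256.9087829589844), (44.52554702758789, 43.671043395996094), 1.5907833576202393)
t 19.25 pos [0.6172 0.2466 0.3   ] w 0.0851 rot [-0.     -0.0002  0.0009] trans after rot [-0.0118  0.0094  0.1   ] trans now [-0.0118  0.0094  0.1   ] F [ 0.03 -0.13  0.52]
```

View pics/w8.png

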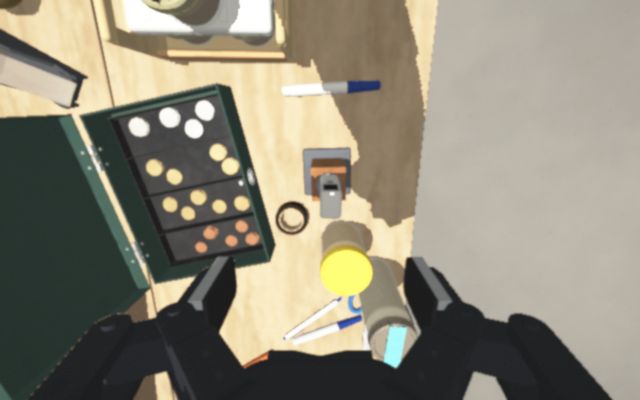

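The probe handle is at px (330,195), its display facing up-image; the spread jar (346,272) is clear of the descent. By depth the handle centre is (0.6293, 0.2573).

```bash
echo '[[[0.07, -0.006, 0.005, 0, 0, 0, 0], [0.07, -0.006, 0.0055, 0.02, 0, 0, 0], [0.07, 0, 0, 0.04, 0, 0, 0], [0.07, 0, 0, 0.02, 0, 0, 0], [0.07, 0, 0, 0, 0, 0, 0], [0.07, 0, 0, 0, 0, 0, 0]]]' > rows.txt && python3 nudge.py rows.txt
python3 - <<'E'
from h import *
go(.6293,.2572,.115,np.pi)
E
```

```text
time: 19.85
position: [0.6302, 0.2578, 0.2207]
tool_rot: [0.0, -0.001, 1.0, 0.0]
wrist_force: [-0.4, 0.4, 0.7]
grip_width: 0.07
gripper_force: 0.0
t 19.85 pos [0.6302 0.2578 0.2207] w 0.07 rot [0.0003 0.0006 0.0011] trans after rot [ 0.0009 -0.0006  0.1057] trans now [ 0.001  -0.0007  0.1057] F [-0.41  0.39  0.74]
```

```bash
echo '[[[0.07, 0.001, -0.0007, 0.02, 0, 0, 0], [0.07, 0, 0, 0.03, 0, 0, 0], [0.07, 0, 0, 0.03, 0, 0, 0], [0.07, 0, 0, 0.015, 0, 0, 0], [0.07, 0, 0, 0.01, 0, 0, 0], [0.07, 0, 0, 0, 0, 0, 0], [0.07, 0, 0, 0, 0, 0, 0]]]' > rows.txt && python3 nudge.py rows.txt
echo '[[[0.01, 0, 0, 0, 0, 0, 0], [0.01, 0, 0, 0, 0, 0, 0], [0.01, 0, 0, 0, 0, 0, 0], [0.01, 0, 0, 0, 0, 0, 0], [0.01, 0, 0, 0, 0, 0, 0], [0.01, 0, 0, 0, 0, 0, 0], [0.01, 0, 0, 0, 0, 0, 0], [0.01, 0, 0, 0, 0, 0, 0], [0.01, 0, 0, 0, 0, 0, 0]]]' > rows.txt && python3 nudge.py rows.txt 50
```

```text
time: 20.55
position: [0.63, 0.2575, 0.1163]
tool_rot: [0.001, -0.001, 1.0, 0.0]
wrist_force: [-0.0, 0.7, 0.0]
grip_width: 0.07
gripper_force: 0.0
time: 21.45
position: [0.6294, 0.2573, 0.1153]
tool_rot: [0.001, -0.001, 1.0, 0.0]
wrist_force: [-0.5, 0.7, 6.6]
grip_width: 0.0213
gripper_force: 49.5
```

```bash
echo '[[[0.01, 0, 0, -0.005, 0, 0, 0], [0.01, 0, 0, -0.01, 0, 0, 0], [0.01, 0, 0, -0.02, 0, 0, 0], [0.01, 0, 0, -0.03, 0, 0, 0], [0.01, 0, 0, -0.03, 0, 0, 0], [0.01, 0, 0, -0.03, 0, 0, 0], [0.01, 0, 0, -0.03, 0, 0, 0], [0.01, 0, 0, -0.03, 0, 0, 0], [0.01, 0, 0, -0.01, 0, 0, 0], [0.01, 0, 0, 0, 0, 0, 0]]]' > rows.txt && python3 nudge.py rows.txt
python3 - <<'E'
from h import *
im,W=cloud("wrist"); np.save("w9.npy",W); s=bot.state(); p=s["position"]
T=R.from_quat(np.roll(s["tool_rot"],-1)).as_matrix(); L=(W-p)@T
m=(abs(L[...,0])<.06)&(abs(L[...,1])<.03)&(L[...,2]>-.06)&(L[...,2]<.115)
l=L[m]; 
for a in np.arange(-.06,.115,.01):
    k=l[(l[:,2]>=a)&(l[:,2]<a+.01)]
    if len(k)>5: print(round(a,3),len(k),k[:,:2].min(0).round(4),k[:,:2].max(0).round(4),np.median(k[:,:2],0).round(4))
go(.4325,.1226,.305,np.pi)
E
```

```text
time: 22.45
position: [0.6296, 0.2573, 0.312]
tool_rot: [0.002, -0.001, 1.0, 0.001]
wrist_force: [0.3, 0.1, -1.7]
grip_width: 0.0213
gripper_force: 48.9
-0.06 5308 [-0.0128 -0.03  ] [0.0153 0.03  ] [ 0.0067 -0.0001]
-0.05 2086 [-0.0116 -0.03  ] [0.0154 0.03  ] [0.0122 0.0003]
-0.04 1241 [-0.0112 -0.0241] [0.0154 0.0245] [ 0.0112 -0.0005]
-0.03 1081 [ 0.0058 -0.0243] [0.0154 0.0247] [0.011  0.0003]
-0.02 856 [ 0.006  -0.0241] [0.0156 0.0242] [0.011  0.0004]
-0.01 458 [ 0.0063 -0.0223] [0.0144 0.0222] [ 0.0133 -0.0001]
0.0 286 [ 0.008  -0.0111] [0.0146 0.0114] [ 0.0135 -0.0002]
0.01 241 [ 0.0087 -0.0113] [0.0145 0.0115] [0.0135 0.0004]
0.02 339 [-0.0047 -0.015 ] [0.0151 0.0153] [ 0.0102 -0.0002]
0.03 12 [ 0.0083 -0.0072] [0.0145 0.0127] [0.0127 0.0039]
0.05 6 [ 0.0035 -0.0025] [0.0043 0.002 ] [ 0.0037 -0.0003]
0.06 54 [ 0.0004 -0.0049] [0.0045 0.0051] [0.0034 0.0001]
0.07 56 [-0.0009 -0.0051] [0.0043 0.0053] [0.0033 0.0005]
0.08 16 [-0.0011 -0.0052] [0.0041 0.0055] [ 0.0024 -0.0003]
0.09 108 [-0.0044 -0.0064] [0.0053 0.0066] [0.0018 0.0001]
t 22.5 pos [0.6293 0.2571 0.3103] w 0.022 rot [0.0005 0.0011 0.0012] trans after rot [ 0.1968 -0.1345  0.0053] trans now [ 0.197  -0.1343  0.005 ] F [ 1.12  0.   -1.7 ]
```

```bash
echo '[[[0.01, 0.01, -0.007, 0, 0, 0, 0], [0.01, 0.025, -0.017, 0, 0, 0, 0], [0.01, 0.035, -0.024, 0, 0, 0, 0], [0.01, 0.035, -0.024, 0, 0, 0, 0], [0.01, 0.025, -0.017, 0, 0, 0, 0], [0.01, 0.01, -0.007, 0, 0, 0, 0], [0.01, 0, 0, 0, 0, 0, 0], [0.01, 0, 0, 0, 0, 0, 0], [0.01, 0, 0, 0, 0, 0, 0]]]' > rows.txt && python3 nudge.py rows.txt
python3 - <<'E'
from h import *
im,W=cloud("wrist")
m=(W[...,2]>.166)&(W[...,2]<.182)&(abs(W[...,0]-.4325)<.045)&(abs(W[...,1]-.1226)<.045); a=W[m]
print(len(a),np.median(a[:,2]),cv2.minAreaRect((a[:,:2]*1000).astype(np.float32)),cv2.minEnclosingCircle((a[:,:2]*1000).astype(np.float32)))
d=(im.max(-1)<90)&m
hs,hi=cv2.findContours(d.astype(np.uint8),cv2.RETR_CCOMP,cv2.CHAIN_APPROX_NONE)
for c,h in zip(hs,hi[0]):
    if h[3]>=0 and len(c)>15:
        (u,v),r=cv2.minEnclosingCircle(c); print("hole",u,v,r,W[int(v),int(u)])
w=W[d]; print("strip",w.mean(0),w.min(0),w.max(0))
go(.4315,.1226,.305,np.pi)
E
```

```text
time: 23.4
position: [0.4902, 0.1615, 0.309]
tool_rot: [-0.0, -0.001, 1.0, 0.0]
wrist_force: [-0.6, 0.3, -0.9]
grip_width: 0.0215
gripper_force: 49.1
3373 0.17300129817940366 ((433.1940002441406, 122.25019073486328), (59.3567008972168, 59.972110748291016), 0.5054391026496887) ((433.1512756347656, 122.01483154296875), 30.364870071411133)
hole 277.0 132.5 9.013978004455566 [0.43243706 0.12189083 0.1744293 ]
strip [0.4323733  0.12248123 0.17468889] [0.40873985 0.10947033 0.17224153] [0.45745893 0.13465782 0.17693784]
t 23.45 pos [0.4901 0.1615 0.3089] w 0.0214 rot [-0.0001 -0.0007  0.0015] trans after rot [ 0.0586 -0.0389  0.0039] trans now [ 0.0587 -0.0388  0.004 ] F [ 0.22 -0.17 -1.28]
```

```bash
echo '[[[0.01, 0.01, -0.007, 0, 0, 0, 0], [0.01, 0.02, -0.0135, 0, 0, 0, 0], [0.01, 0.02, -0.0135, 0, 0, 0, 0], [0.01, 0.0085, -0.0053, 0, 0, 0, 0], [0.01, 0, 0, 0.01, 0, 0, 0], [0.01, 0, 0, 0.007, 0, 0, 0], [0.01, 0, 0, 0, 0, 0, 0], [0.01, 0, 0, 0, 0, 0, 0], [0.01, 0, 0, 0, 0, 0, 0]]]' > rows.txt && python3 nudge.py rows.txt
python3 - <<'E'
from h import *
im,W=cloud("wrist"); s=bot.state(); p=s["position"]
T=R.from_quat(np.roll(s["tool_rot"],-1)).as_matrix(); L=(W-p)@T
m=(W[...,2]>.19)&(W[...,2]<.21)&(abs(L[...,0])<.02)&(abs(L[...,1])<.02); a=W[m]; print("head",len(a),a.min(0),a.max(0))
go(.4316,.1222,.2743,np.pi)
E
```

```text
time: 24.35
position: [0.4312, 0.1218, 0.2925]
tool_rot: [-0.0, -0.001, 1.0, 0.0]
wrist_force: [0.3, -0.9, -1.8]
grip_width: 0.0212
gripper_force: 49.1
head 119 [0.42543402 0.11521966 0.19433098] [0.4351243  0.12818886 0.20955101]
t 24.4 pos [0.4312 0.1218 0.2926] w 0.0219 rot [ 0.0001 -0.0001  0.0014] trans after rot [-0.0004  0.0004  0.0183] trans now [-0.0004  0.0004  0.0183] F [-0.23 -0.65 -1.22]
```

```bash
echo '[[[0.01, -0.0004, 0.0004, 0.005, 0, 0, 0], [0.01, 0, 0, 0.006, 0, 0, 0], [0.01, 0, 0, 0.004, 0, 0, 0], [0.01, 0, 0, 0, 0, 0, 0], [0.01, 0, 0, 0, 0, 0, 0]]]' > rows.txt && python3 nudge.py rows.txt;echo '[[[0.01, 0, 0, 0.001, 0, 0, 0], [0.01, 0, 0, 0.001, 0, 0, 0], [0.01, 0, 0, 0.001, 0, 0, 0], [0.01, 0, 0, 0, 0, 0, 0], [0.01, 0, 0, 0, 0, 0, 0]]]' > rows.txt && python3 nudge.py rows.txt; echo '[[[0.01, 0, 0, 0.001, 0, 0, 0], [0.01, 0, 0, 0, 0, 0, 0], [0.01, 0, 0, 0, 0, 0, 0]]]' > rows.txt && python3 nudge.py rows.txt
```

```text
time: 24.9
position: [0.4311, 0.1219, 0.2776]
tool_rot: [-0.0, -0.001, 1.0, 0.0]
wrist_force: [0.1, -0.1, -1.3]
grip_width: 0.0215
gripper_force: 49.1
time: 25.4
position: [0.4312, 0.122, 0.2746]
tool_rot: [-0.0, -0.001, 1.0, 0.0]
wrist_force: [-0.8, 0.0, -1.8]
grip_width: 0.0216
gripper_force: 49.1
time: 25.7
position: [0.4312, 0.122, 0.2736]
tool_rot: [-0.0, -0.001, 1.0, 0.0]
wrist_force: [-0.4, -0.5, -0.9]
grip_width: 0.0213
gripper_force: 49.1
```

```bash
echo '[[[0.01, 0, 0, 0.001, 0, 0, 0], [0.01, 0, 0, 0.001, 0, 0, 0], [0.01, 0, 0, 0, 0, 0, 0], [0.01, 0, 0, 0, 0, 0, 0]]]' > rows.txt && python3 nudge.py rows.txt; echo '[[[0.01, 0, 0, 0.001, 0, 0, 0], [0.01, 0, 0, 0, 0, 0, 0], [0.01, 0, 0, 0, 0, 0, 0]]]' > rows.txt && python3 nudge.py rows.txt; echo '[[[0.01, 0, 0, 0.001, 0, 0, 0], [0.01, 0, 0, 0, 0, 0, 0], [0.01, 0, 0, 0, 0, 0, 0]]]' > rows.txt && python3 nudge.py rows.txt; python3 - <<'E'
from h import *
f=[]
for _ in range(8): bot.get_image("wrist"); f.append(bot.state()["wrist_force"][2])
print(np.round(f,2),np.mean(f)); go(.4316,.1222,.2693,np.pi)
E
```

```text
time: 26.1
position: [0.4312, 0.122, 0.2717]
tool_rot: [0.0, -0.001, 1.0, 0.0]
wrist_force: [1.1, 0.7, 0.4]
grip_width: 0.0214
gripper_force: 49.1
time: 26.4
position: [0.4312, 0.122, 0.2707]
tool_rot: [0.0, -0.001, 1.0, 0.0]
wrist_force: [0.2, 0.1, 1.1]
grip_width: 0.0215
gripper_force: 49.2
time: 26.7
position: [0.4312, 0.122, 0.2697]
tool_rot: [0.0, -0.001, 1.0, 0.0]
wrist_force: [0.5, 0.4, 1.3]
grip_width: 0.0216
gripper_force: 49.2
[0.58 1.01 0.83 1.11 1.15 1.2  1.41 0.65] 0.9940833201208255
t 27.1 pos [0.4312 0.122  0.2697] w 0.0215 rot [0.0001 0.0001 0.0012] trans after rot [-0.0004  0.0002  0.0004] trans now [-0.0004  0.0002  0.0004] F [0.61 0.61 0.65]
```

```bash
echo '[[[0.01, 0, 0, 0.001, 0, 0, 0], [0.01, 0, 0, 0, 0, 0, 0], [0.01, 0, 0, 0, 0, 0, 0], [0.01, 0, 0, 0, 0, 0, 0], [0.01, 0, 0, 0, 0, 0, 0], [0.01, 0, 0, 0, 0, 0, 0], [0.01, 0, 0, 0, 0, 0, 0], [0.01, 0, 0, 0, 0, 0, 0], [0.01, 0, 0, 0, 0, 0, 0], [0.01, 0, 0, 0, 0, 0, 0]]]' > rows.txt && python3 nudge.py rows.txt
for i in 1 2; do echo '[[[0.01, 0, 0, 0, 0, 0, 0], [0.01, 0, 0, 0, 0, 0, 0], [0.01, 0, 0, 0, 0, 0, 0], [0.01, 0, 0, 0, 0, 0, 0], [0.01, 0, 0, 0, 0, 0, 0], [0.01, 0, 0, 0, 0, 0, 0], [0.01, 0, 0, 0, 0, 0, 0], [0.01, 0, 0, 0, 0, 0, 0], [0.01, 0, 0, 0, 0, 0, 0], [0.01, 0, 0, 0, 0, 0, 0]]]' > rows.txt && python3 nudge.py rows.txt; done
python3 - <<'E'
from h import *
f=[]
for _ in range(8): im,W=cloud("wrist"); f.append(bot.state()["wrist_force"][2])
print(np.mean(f)); s=bot.state(); L=(W-s["position"])@R.from_quat(np.roll(s["tool_rot"],-1)).as_matrix()
m=(W[...,2]>.166)&(W[...,2]<.174)&(abs(W[...,0]-.4325)<.04)&(abs(W[...,1]-.1226)<.04); a=W[m]; print(len(a),a.min(0),a.max(0))
m=(W[...,2]>.178)&(W[...,2]<.188)&(abs(L[...,0])<.02)&(abs(L[...,1])<.02); a=W[m]; print("head",len(a),a.min(0),a.max(0))
m=(W[...,2]>.188)&(W[...,2]<.22)&(abs(L[...,0])<.02)&(abs(L[...,1])<.02); a=W[m]; print("stem",len(a),a.min(0),a.max(0))
E
```

```text
time: 28.1
position: [0.4312, 0.122, 0.2686]
tool_rot: [-0.0, -0.001, 1.0, 0.0]
wrist_force: [0.8, 0.1, 1.8]
grip_width: 0.0211
gripper_force: 49.3
time: 29.1
position: [0.4312, 0.122, 0.2686]
tool_rot: [0.0, -0.001, 1.0, 0.0]
wrist_force: [1.2, -0.4, 2.1]
grip_width: 0.0215
gripper_force: 49.3
time: 30.1
position: [0.4312, 0.122, 0.2686]
tool_rot: [-0.0, -0.001, 1.0, 0.0]
wrist_force: [0.1, 0.3, 1.5]
grip_width: 0.0215
gripper_force: 49.3
1.7034544584957216
2101 [0.40286557 0.09181552 0.16605766] [0.45419999 0.15180509 0.17399678]
head 31 [0.42541413 0.11632745 0.1780311 ] [0.43346066 0.12814188 0.18792769]
stem 113 [0.4262207  0.11658779 0.18816715] [0.43151269 0.12709383 0.20872623]
```

Contact force is about 3 N, so the tip is about halfway in. The tip is centred and has been held for over 2.5 s.

```bash
python3 -c "
from workcell import bot
print(bot.finish_job())"
```

```text
the job is handed in; nothing more can be done
None
```

I handed the job in at about 30.5 s of the 72 s. The slab lies flat and centred in the carrier, and the third jar stands on its middle. The thermometer is held upright on the lid centre at about 3 N, roughly halfway in. These are my own camera and force readings; the hand-in returned no verdict.

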